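# Lay a culture bottle in the slant rack and close the keeper

### The job

Take the stoppered glass bottle from the flat white rest and lay it in the empty cradle of the sloping rack beside the others, stopper end uphill and its base right down against the cradle's foot stop; set it down, do not drop it: let go only once it rests there. Then swing the rack's steel keeper bar over and fully down across the three bottles, and leave the other bottles, the jar and the beaker where they are.

Things in the scene. Friction and masses are not known exactly. Their poses are not given: they have to be found in the camera images.
- bottle: Bottle to move: clear glass, round, tan layer inside, 0.13 to 0.25 kg, lying level on the white rest, stopper away from the robot. Origin: centre of its flat base, on the axis; x along the axis towards the stopper. Body 44 mm diameter from x = 0 to 100, neck 25 mm (x = 114 to 130), white stopper 34 mm wide to x = 151. Centre of mass about x = 60. At the start its axis is 38 mm above the table.
- bed_free: The empty cradle, tilted frame: x up the slope (24 degrees, away from the robot), y across, z square to the slope, up. A seated bottle has this frame's origin (55 mm above the table) and x axis. Two 8 mm steel rods along x to x = 102, centres at y = +-14, z = -22 mm; foot stop: plate 36 mm wide, face at x = 0, top at z = +6. Friction may hold a bottle on the rods short of the stop.
- rack: Fixed slant rack, dark steel, base plate 210 x 320 x 8 mm. Origin: on the table below the middle; x level, towards uphill, z up. Three cradles alike, one empty (which one varies): their frame origins at x = -65, z = 55, y = -90, 0 or +90 mm. Keeper hinge axis: along y through x = 59, z = 144 mm; its posts stand at y = +-152, to z = 150.
- keeper (a joint): Angle of the hinged steel keeper, rad. 0 = fully down at its stop, arms parallel to the slope and pointing downhill, bar 4 mm clear above the seated bottles. It grows as the bar swings up and over to the uphill side, to 2.4 at most; starts at 1.9 to 2.3. Stiff hinge: stays where it is left; about 1.5 N on the bar moves it.
- keeper_bar (a point): Middle of the keeper's cross bar: round steel, 10 mm diameter, 290 mm long, along the rack's y, on two side arms 70 mm from the hinge axis. Fully down it crosses the bottles 80 mm up the slope from the cradles' origins and 31 mm square above them.
- rest: Fixed white rest, base 130 x 80 x 8 mm, on which the bottle lies at the start on two 8 mm steel rods 28 mm apart (rod tops 20 mm above the table). Origin: on the table, under the base end of the bottle; x along the rods.
- neighbour_a: A bottle like the first one, lying in another cradle; leave it alone. Same frame as the bottle.
- neighbour_b: A bottle like the first one, lying in the third cradle; leave it alone. Same frame as the bottle.
- jar: Closed glass jar with white cap, 60 mm diameter, 85 mm high, standing on the table; leave it alone. Origin: centre of its underside.
- beaker: Open glass beaker, 60 mm diameter (rim 64 mm), 70 mm high, standing on the table; leave it alone. Origin: centre of its underside.
There are look-alikes about, which are no part of the job. Leave any green look-alike of the bottle alone.

How it is judged:
By the outcome, as a careful person would: the job done as asked, in the order asked, and still so for the second after the job is handed in, with the robot touching nothing.
It also fails if it takes over 58 s, if anything falls off the work surface, if the arm or the gripper's body presses on something with over 40 N, if the wrist force passes 120 N, or if a joint passes its speed limit or range.

### The arm

A 6-joint arm with a two-finger parallel gripper is mounted at the origin on the work surface. World frame = base frame: x ahead of the robot, y to its left, z up, the work surface at z = 0. Lengths are in m, angles in rad, forces in N, time in s.
With the tool pointing down it reaches from about 0.25 to 0.85 m from the base axis. Payload 12.5 kg.
Tool frame: the origin (TCP) lies where the fingers leave the gripper's body, on its centre line; the fingertips stand 84 mm ahead of it and the grasp point (between the pads) lies 65 mm ahead of it; z points along the fingers, x is the direction in which the jaws open and shut, and the axes are right-handed (so a half turn about z gives the same grasp; the last joint's range is limited). The gripper opens to 93 mm and grips with 3 to 60 N. Pads are 15 mm wide; open, the fingers measure 128 mm over their backs; the gripper's body (75 mm by 188 mm) begins 65 mm behind the grasp point.
Start: joints at [-1.299, 0.351, 1.652, -0, 1.139, -0.085], TCP at [0.192, -0.515, 0.303] pointing down, gripper open.
Joint ranges: [-2.75, 2.75], [-0.79, 2.1], [0.01, 2.65], [-1.57, 4.71], [0.07, 3.14], [-2.87, 2.87]. Speed limits (rad/s): [2.22, 2.22, 2.79, 3.14, 3.14, 3.14].

### API

Orientations are given as a unit quaternion [w, x, y, z].
In Python, from bench import bot gives the robot as it stands. The module is installed in compiled form; this text tells all that it offers.
- The arm moves only by the tool apply_moves, never from a script. Its argument "deltas" is a list of rows, each an object with "travel": the shift along the tool's x, y, z in m, a list of three; "delta_rot": the turn, a rotation vector about the tool's x, y, z in degrees, a list of three; "jaw": the closure in counts, from 0 (fully open) to 255 (shut). In form: [{"travel": [dx, dy, dz], "delta_rot": [ax, ay, az], "jaw": jaw}, ...]. A call has exactly 10 rows; each row is the pose to reach, as a shift and turn from the pose commanded when the call began, along the tool's axes at that moment; what a row does not reach only later rows make up. A row lasts 1/12 s, in which the tool goes at most 41.7 mm and 7.16 degrees, less where a joint would pass 70% of its speed; a pose out of reach is approached as far as the arm can. A call with a gripper value outside its range is refused whole. The fingers move at their own pace and stop on an object; "newtons" is the grip in N (left out, the last holds). Time passes only in rows, so rows that repeat a pose let the fingers close, or fill a call up. It gives the time, the measured TCP pose, the force and the opening at its end, in the units of the state.
- bot.sense(): the state, without advancing time (a new reading comes with each control period).
- bot.grab_frame(name): name is "scene" or "top" or "wrist"; returns a dict with "frame" (480x640x3 uint8, red, green, blue), "vertical_fov" (degrees; the focal length in pixels is half the picture's height over the tangent of half this angle, whatever the lens; pixels are square), "cx", "cy" (the principal point, pixels), "R" (3x3) and "t" (3): a world point X has camera coordinates R X + t. Camera axes: x right, y down, z forward; pixel columns grow to the right and rows downward; lengths in m; the calibration is good to about 2 mm. A picture is of the moment at which its call begins. There is no depth.
- bot.sign_off(): hands the job in, once; it reports no verdict.
The state is a dict: "time_s": time; "joints": joint angles; "qd": joint speeds; "tau": joint torques, N m; "tool_pos": TCP position; "tool_rot": TCP orientation; "wrist_force": force on the tool from outside, world axes, zero at the start; "torque": the same for the moment, N m; "opening": finger opening in m.
Only numpy, scipy, OpenCV 4.12 (cv2) and the standard library are available. Lean on these libraries where they do the work, as an engineer would, in place of code of your own. Each camera call takes 0.05 s, during which the arm holds its last target. There are 200 camera calls.

## Working session

There is one attempt and no reset: what is moved stays moved. The work goes in short steps, Python scripts to look and compute and a tool call to move; the robot and the scene stay as the last step left them, time stands still between calls to the robot, and variables do not carry over. Pictures are saved under pics/ and viewed, about 8 in all and at most 12, crops included, and the job is handed in when it is done.

Besides the shell and the picture viewer there is one more tool, called in YAML: its name, and indented under it one key for each argument. apply_moves: Moves the arm, as the interface text tells. Its arguments: {"type":"object","properties":{"deltas":{"type":"array"},"newtons":{"type":"number"}},"required":["deltas"]}

```bash
mkdir -p pics
cat > h.py <<'E'
import numpy as np, cv2
from bench import bot
from scipy.spatial.transform import Rotation as Rn
def grab(n):
    d=bot.grab_frame(n); d['R']=np.array(d['R']); d['t']=np.array(d['t'])
    d['f']=240/np.tan(np.radians(d['vertical_fov'])/2); d['C']=-d['R'].T@d['t']; return d
def ray(d,u,v):
    r=d['R'].T@np.array([(u-d['cx'])/d['f'],(v-d['cy'])/d['f'],1]); return r/np.linalg.norm(r)
def onz(d,u,v,z):
    r=ray(d,u,v); return d['C']+r*(z-d['C'][2])/r[2]
def proj(d,X):
    c=d['R']@np.array(X)+d['t']; return d['f']*c[:2]/c[2]+[d['cx'],d['cy']]
def tri(d1,p1,d2,p2):
    a,b=ray(d1,*p1),ray(d2,*p2); s=np.linalg.lstsq(np.c_[a,-b],d2['C']-d1['C'],rcond=None)[0]
    A=d1['C']+a*s[0];B=d2['C']+b*s[1]; return (A+B)/2,np.linalg.norm(A-B)
def save(d,n,crop=None,s=1):
    im=cv2.cvtColor(np.array(d['frame']),cv2.COLOR_RGB2BGR)
    if crop: x0,y0,x1,y1=crop; im=im[y0:y1,x0:x1]
    cv2.imwrite('pics/'+n,cv2.resize(im,None,fx=s,fy=s,interpolation=cv2.INTER_CUBIC))
E
python3 - <<'E'
from h import *
import pickle
np.set_printoptions(precision=4,suppress=True)
for n in ['scene','top']:
    d=grab(n); save(d,n+'0.png'); pickle.dump(d,open(n+'0.pkl','wb')); print(n,d['C'],d['f'],d['cx'],d['cy'],d['R'])
print(bot.sense())
E
```

```text
scene [1.571  0.0493 1.0355] 610.56227702641 316.3839910149471 242.9726424790839 [[ 0.0061  1.     -0.0071]
 [ 0.6961 -0.0094 -0.7179]
 [-0.718  -0.0006 -0.6961]]
top [0.4    0.056  1.1996] 436.793868753135 317.143122877348 235.96798787018466 [[-0.0356 -0.9993 -0.0061]
 [-0.9791  0.0361 -0.2   ]
 [ 0.2001 -0.0011 -0.9798]]
{'time_s': 0.1, 'joints': array([-1.2986,  0.3512,  1.6523, -0.    ,  1.1391, -0.0846]), 'qd': array([ 0.0001, -0.0014, -0.0019,  0.001 , -0.0009,  0.0005]), 'tau': array([  0.002 , -49.8027, -28.5705,   0.0701,   0.0239,  -0.    ]), 'tool_pos': array([ 0.1921, -0.5152,  0.3023]), 'tool_rot': array([-0.0003,  0.8214, -0.5704, -0.0004]), 'wrist_force': array([-0.4025,  0.7155,  0.074 ]), 'torque': array([ 0.0354,  0.0051, -0.0193]), 'opening': 0.09314556519252672}
```

View pics/scene0.png

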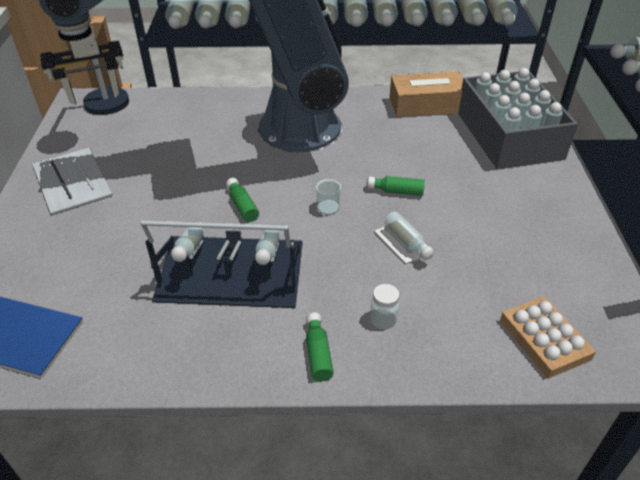

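View pics/top0.png

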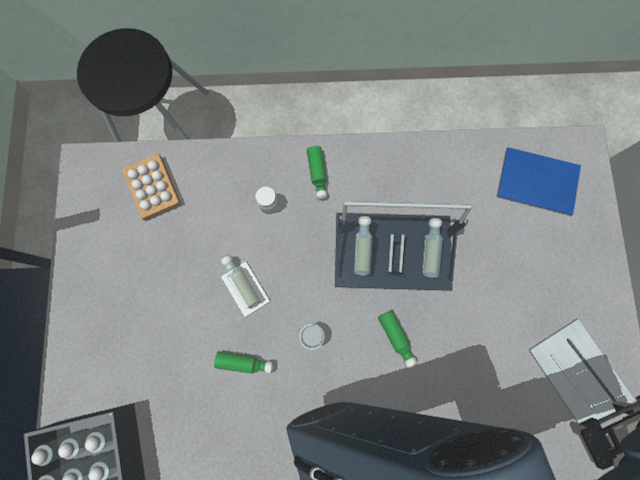

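The scene shows one clear bottle on a white rest: scene (407,235), top (240,282). The lookalikes are three green bottles, at top (317,172), (397,338) and (243,362), and an empty white plate at top (585,370). The middle cradle is empty, at top (396,254). The clear bottle with a tan layer fits the description. I'll confirm it and read the edges in enlarged crops.

Run:
```python
from h import *
import pickle
d=pickle.load(open('top0.pkl','rb')); im=cv2.cvtColor(np.array(d['frame']),cv2.COLOR_RGB2BGR)
a=cv2.resize(im[245:325,205:285],(400,400),interpolation=cv2.INTER_CUBIC)
b=cv2.resize(im[195:295,330:480],(600,400),interpolation=cv2.INTER_CUBIC)[:,:400] if 0 else cv2.resize(im[195:295,330:475],(580,400),interpolation=cv2.INTER_CUBIC)
s=pickle.load(open('scene0.pkl','rb')); sm=cv2.cvtColor(np.array(s['frame']),cv2.COLOR_RGB2BGR)
cv2.imwrite('pics/c1.png',cv2.resize(np.hstack([a,b]),None,fx=.8,fy=.8))
def blobs(d,m,roi,mn=40):
    x0,y0,x1,y1=roi; mm=np.zeros_like(m); mm[y0:y1,x0:x1]=m[y0:y1,x0:x1]
    for c in cv2.findContours(mm,cv2.RETR_EXTERNAL,cv2.CHAIN_APPROX_NONE)[0]:
        if cv2.contourArea(c)>mn: print(cv2.minAreaRect(c),cv2.contourArea(c), cv2.boxPoints(cv2.minAreaRect(c)).round(1).tolist())
h=cv2.cvtColor(im,cv2.COLOR_BGR2HSV)
print('rest'); blobs(d,((h[...,2]>195)&(h[...,1]<25)).astype(np.uint8)*255,(200,240,290,325),15)
print('rackdark'); blobs(d,((h[...,2]<95)).astype(np.uint8)*255,(325,195,480,300),500)
print('bar'); blobs(d,((h[...,2]>165)&(h[...,1]<60)).astype(np.uint8)*255,(335,195,480,218))
h2=cv2.cvtColor(sm,cv2.COLOR_BGR2HSV)
print('scene bar'); blobs(s,((h2[...,2]>165)&(h2[...,1]<60)).astype(np.uint8)*255,(130,210,300,245))
print('scene rack'); blobs(s,((h2[...,2]<80)).astype(np.uint8)*255,(130,210,310,310),500)
print('scene white');blobs(s,((h2[...,2]>190)&(h2[...,1]<25)).astype(np.uint8)*255,(360,200,440,270),15)
```

```text
rest
((244.63516235351562, 288.7220764160156), (46.980926513671875, 29.748395919799805), 58.671302795410156) 489.5 [[219.6999969482422, 276.3999938964844], [245.10000610351562, 260.8999938964844], [269.6000061035156, 301.1000061035156], [244.10000610351562, 316.5]]
((225.00001525878906, 260.0), (5.656853675842285, 8.485280990600586), 45.0) 34.0 [[220.0, 261.0], [226.0, 255.0], [230.0, 259.0], [224.0, 265.0]]
rackdark
((399.74151611328125, 251.2208251953125), (128.32821655273438, 74.1759262084961), 2.2025980949401855) 6295.0 [[334.20001220703125, 285.79998779296875], [337.1000061035156, 211.6999969482422], [465.29998779296875, 216.60000610351562], [462.3999938964844, 290.70001220703125]]
bar
((419.01812744140625, 210.8828887939453), (35.896244049072266, 5.291829586029053), 1.6846843957901) 93.5 [[401.0, 213.0], [401.20001220703125, 207.6999969482422], [437.0, 208.8000030517578], [436.8999938964844, 214.10000610351562]]
((368.0, 209.5), (5.0, 40.0), 90.0) 102.0 [[348.0, 207.0], [388.0, 207.0], [388.0, 212.0], [348.0, 212.0]]
((407.0, 206.0), (22.0, 144.0), 90.0) 721.5 [[335.0, 195.0], 
[... 579 characters left out ...]
2794189453125), (155.0335235595703, 74.21131896972656), 2.353296995162964) 8301.0 [[143.5, 301.70001220703125], [146.60000610351562, 227.60000610351562], [301.5, 233.89999389648438], [298.3999938964844, 308.1000061035156]]
scene white
((392.8519592285156, 245.04676818847656), (44.973777770996094, 8.216133117675781), 49.843997955322266) 95.0 [[375.20001220703125, 230.5], [381.5, 225.1999969482422], [410.5, 259.6000061035156], [404.20001220703125, 264.8999938964844]]
((411.1688537597656, 231.35031127929688), (54.4312629699707, 7.582669734954834), 45.83031463623047) 251.5 [[389.5, 214.5], [394.8999938964844, 209.1999969482422], [432.8999938964844, 248.1999969482422], [427.3999938964844, 253.5]]
```

View pics/c1.png

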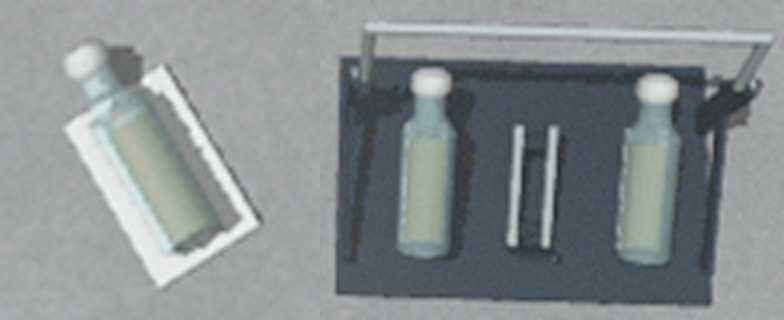

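The crop confirms it. On the left is the clear bottle with the tan layer, on the white rest, with its stopper at about top (226,260). On the right is the rack, with the middle cradle empty between two bottles, and the keeper is up behind.

Run:
```python
from h import *
import pickle
np.set_printoptions(precision=4,suppress=True)
d=pickle.load(open('top0.pkl','rb'));s=pickle.load(open('scene0.pkl','rb'))
R=np.array([onz(d,*p,.008) for p in [(334.7,286.6),(452.5,290.3),(449.7,216),(336.9,212.8)]])
print('rack',R[:,:2],np.linalg.norm(np.roll(R,-1,0)-R,axis=1),R.mean(0))
R=np.array([onz(d,*p,.008) for p in [(245.75,261.25),(270.5,300.5),(245,316.75),(221.25,277)]])
print('rest',R[:,:2],np.linalg.norm(np.roll(R,-1,0)-R,axis=1),R.mean(0))
v=R[0]-R[1];print('yaw',np.degrees(np.arctan2(v[1],v[0])))
v=R[3]-R[2];print('yaw',np.degrees(np.arctan2(v[1],v[0])))
print('stopper',onz(d,226,259.5,.038))
def uv(x,y): return ((x-320)/3.2+330,y/3.2+195)
for z in (.19,.2,.21):print('bar',onz(d,*uv(368,27),z),onz(d,*uv(772,39),z))
print('bar tri',tri(d,uv(368,27),s,(288,226)),tri(d,uv(772,39),s,(141,221)))
# cradle: rods top z; lower end slope
print('rods low end',onz(d,*uv(512,247),.04),onz(d,*uv(547,250),.04),'high',onz(d,*uv(519,126),.08),onz(d,*uv(554,128),.08))
print('jar',onz(d,266,194,.085),'beaker',onz(d,312.5,332,.07))
```

```text
rack [[ 0.5011  0.0119]
 [ 0.4796 -0.3066]
 [ 0.6868 -0.319 ]
 [ 0.7078 -0.0033]] [0.3193 0.2075 0.3164 0.2072] [ 0.5938 -0.1542  0.008 ]
rest [[0.5795 0.2537]
 [0.4699 0.1871]
 [0.4292 0.2562]
 [0.5385 0.3209]] [0.1283 0.0802 0.1271 0.0787] [0.5043 0.2545 0.008 ]
yaw 31.31140455297025
yaw 30.627665964928077
stopper [0.5817 0.3018 0.038 ]
bar [ 0.6831 -0.0146  0.19  ] [ 0.6627 -0.3151  0.19  ]
bar [ 0.6803 -0.0139  0.2   ] [ 0.6601 -0.3114  0.2   ]
bar [ 0.6775 -0.0132  0.21  ] [ 0.6575 -0.3077  0.21  ]
bar tri (array([ 0.6759, -0.0102,  0.2156]), np.float64(0.005326773614296811)) (array([ 0.656 , -0.3049,  0.2149]), np.float64(0.0020200112915805955))
rods low end [ 0.5313 -0.1356  0.04  ] [ 0.5278 -0.1645  0.04  ] high [ 0.6256 -0.1415  0.08  ] [ 0.6229 -0.17    0.08  ]
jar [0.7464 0.1866 0.085 ] beaker [0.3836 0.0753 0.07  ]
```

```bash
cat >> h.py <<'E'
def Rt(xyaw,pitch=0):  # tool x at world yaw xyaw (deg), z down, tool tip leaned towards uphill by pitch
    x=np.array([np.cos(np.radians(xyaw)),np.sin(np.radians(xyaw)),0]); u=np.array([-x[1],x[0],0]) # u: uphill/bottle axis dir
    z=np.sin(np.radians(pitch))*u+np.array([0,0,-np.cos(np.radians(pitch))]); return np.c_[x,np.cross(z,x),z]
def go(P,R):  # print deltas for TCP target
    s=bot.sense(); w,x,y,z=s['tool_rot']; R0=Rn.from_quat([x,y,z,w])
    T=R0.inv().apply(np.array(P)-s['tool_pos']); r=(R0.inv()*Rn.from_matrix(R)).as_rotvec(degrees=True)
    print('travel',T.round(4),'rot',r.round(2),'len',np.linalg.norm(T).round(3))
def st():
    s=bot.sense(); print('t',round(s['time_s'],2),'pos',s['tool_pos'].round(4),'F',np.round(s['wrist_force'],1),'M',np.round(s['torque'],2),'open',round(s['opening'],4),'q',np.round(s['joints'],2)); return s
E
python3 -c "
from h import *
go([.509,.258,.28],Rt(-59))"
```

```text
travel [-0.6138 -0.567   0.0229] rot [-1.000e-02  6.000e-02 -1.056e+01] len 0.836
```

apply_moves:
  deltas:
    - {"travel": [-0.0307,-0.0283,0.001],"delta_rot": [0,0,0],"jaw": 0}
    - {"travel": [-0.0614,-0.0567,0.002],"delta_rot": [0,0,0],"jaw": 0}
    - {"travel": [-0.092,-0.085,0.003],"delta_rot": [0,0,0],"jaw": 0}
    - {"travel": [-0.1227,-0.1133,0.004],"delta_rot": [0,0,0],"jaw": 0}
    - {"travel": [-0.153,-0.1417,0.006],"delta_rot": [0,0,0],"jaw": 0}
    - {"travel": [-0.184,-0.17,0.007],"delta_rot": [0,0,0],"jaw": 0}
    - {"travel": [-0.215,-0.198,0.008],"delta_rot": [0,0,0],"jaw": 0}
    - {"travel": [-0.245,-0.227,0.009],"delta_rot": [0,0,0],"jaw": 0}
    - {"travel": [-0.276,-0.255,0.01],"delta_rot": [0,0,0],"jaw": 0}
    - {"travel": [-0.307,-0.283,0.011],"delta_rot": [0,0,0],"jaw": 0}
  newtons: 20

```text
time_s: 0.93
tool_pos: [0.3498, -0.1278, 0.2918]
tool_rot: [-0.0, 0.821, -0.571, 0.0]
wrist_force: [1.5, -0.8, 0.3]
opening: 0.0929
```

apply_moves:
  deltas:
    - {"travel": [-0.307,-0.284,0.011],"delta_rot": [0,0,-10.5],"jaw": 0}
    - {"travel": [-0.307,-0.284,0.011],"delta_rot": [0,0,-10.5],"jaw": 0}
    - {"travel": [-0.307,-0.284,0.011],"delta_rot": [0,0,-10.5],"jaw": 0}
    - {"travel": [-0.307,-0.284,0.011],"delta_rot": [0,0,-10.5],"jaw": 0}
    - {"travel": [-0.307,-0.284,0.011],"delta_rot": [0,0,-10.5],"jaw": 0}
    - {"travel": [-0.307,-0.284,0.011],"delta_rot": [0,0,-10.5],"jaw": 0}
    - {"travel": [-0.307,-0.284,0.011],"delta_rot": [0,0,-10.5],"jaw": 0}
    - {"travel": [-0.307,-0.284,0.011],"delta_rot": [0,0,-10.5],"jaw": 0}
    - {"travel": [-0.307,-0.284,0.011],"delta_rot": [0,0,-10.5],"jaw": 0}
    - {"travel": [-0.307,-0.284,0.011],"delta_rot": [0,0,-10.5],"jaw": 0}

```text
time_s: 1.77
tool_pos: [0.5081, 0.2577, 0.2804]
tool_rot: [0.0, 0.87, -0.493, -0.0]
wrist_force: [0.1, -1.4, 0.4]
opening: 0.0931
```

Run:
```python
from h import *
import pickle
st(); go([.509,.258,.28],Rt(-59))
d=grab('wrist'); save(d,'w1.png'); pickle.dump(d,open('w1.pkl','wb')); print(d['C'],d['f'])
for x in (0,55,100,151): print(x,proj(d,[.4617+x*.000857,.2297+x*.000515,.038]))
```

```text
t 1.77 pos [0.5081 0.2577 0.2804] F [ 0.1 -1.4  0.4] M [-0.04 -0.02 -0.02] open 0.0931 q [ 0.39  0.41  1.62 -0.    1.11  1.42]
travel [ 0.0002 -0.0009  0.0004] rot [ 0.03  0.   -0.04] len 0.001
[0.57786528 0.29882326 0.36276297] 394.55768455053885
0 [324.16899562 282.89481739]
55 [324.09194219 222.62040141]
100 [324.0232633  168.89690603]
151 [323.93842912 102.53606607]
```

View pics/w1.png

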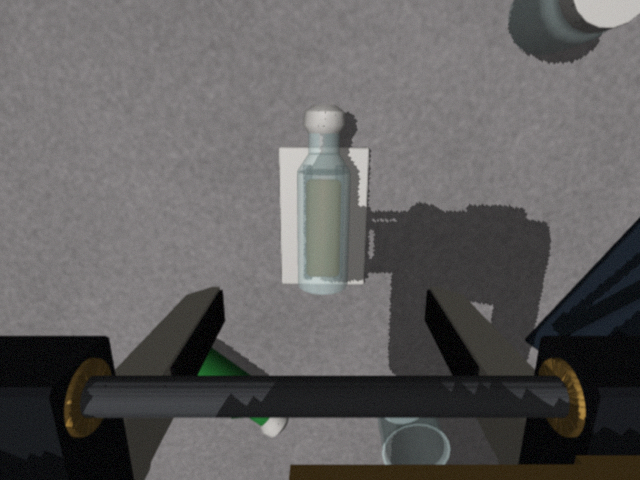

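The wrist view shows the bottle axis at u≈323 and the base rim at v≈292. My estimate put the axis at u=324 and the stopper end at v=102 (seen at about 104), so they agree. I'll descend and grip.

apply_moves:
  deltas:
    - {"travel": [0,0,0.04],"delta_rot": [0,0,0],"jaw": 0}
    - {"travel": [0,0,0.08],"delta_rot": [0,0,0],"jaw": 0}
    - {"travel": [0,0,0.12],"delta_rot": [0,0,0],"jaw": 0}
    - {"travel": [0,0,0.15],"delta_rot": [0,0,0],"jaw": 0}
    - {"travel": [0,0,0.17],"delta_rot": [0,0,0],"jaw": 0}
    - {"travel": [0,0,0.176],"delta_rot": [0,0,0],"jaw": 0}
    - {"travel": [0,0,0.176],"delta_rot": [0,0,0],"jaw": 0}
    - {"travel": [0,0,0.176],"delta_rot": [0,0,0],"jaw": 255}
    - {"travel": [0,0,0.176],"delta_rot": [0,0,0],"jaw": 255}
    - {"travel": [0,0,0.176],"delta_rot": [0,0,0],"jaw": 255}
  newtons: 20

```text
time_s: 2.65
tool_pos: [0.5086, 0.2557, 0.1063]
tool_rot: [-0.001, 0.87, -0.493, 0.001]
wrist_force: [-0.7, 0.1, -0.5]
opening: 0.0777
```

apply_moves:
  deltas:
    - {"travel": [0,0,0],"delta_rot": [0,0,0],"jaw": 255}
    - {"travel": [0,0,0],"delta_rot": [0,0,0],"jaw": 255}
    - {"travel": [0,0,0],"delta_rot": [0,0,0],"jaw": 255}
    - {"travel": [0,0,0],"delta_rot": [0,0,0],"jaw": 255}
    - {"travel": [0,0,0],"delta_rot": [0,0,0],"jaw": 255}
    - {"travel": [0,0,0],"delta_rot": [0,0,0],"jaw": 255}
    - {"travel": [0,0,-0.005],"delta_rot": [0,0,0],"jaw": 255}
    - {"travel": [0,0,-0.01],"delta_rot": [0,0,0],"jaw": 255}
    - {"travel": [0,0,-0.015],"delta_rot": [0,0,0],"jaw": 255}
    - {"travel": [0,0,-0.02],"delta_rot": [0,0,0],"jaw": 255}

```text
time_s: 3.48
tool_pos: [0.508, 0.2553, 0.1252]
tool_rot: [0.0, 0.87, -0.493, 0.0]
wrist_force: [0.7, 0.7, -2.3]
opening: 0.0436
```

Run:
```python
from h import *
st()
yaw=-3.8; a=np.radians(yaw); ex=np.array([np.cos(a),np.sin(a),0]); ey=np.array([-ex[1],ex[0],0]); n3=np.array([0,0,1])
O=np.array([.594,-.154,0]); b0=O-.065*ex+.055*n3
c,s=np.cos(np.radians(24)),np.sin(np.radians(24)); up=c*ex+s*n3; n=-s*ex+c*n3
print('cradle',b0)
import pickle; d=pickle.load(open('top0.pkl','rb'));sc=pickle.load(open('scene0.pkl','rb'))
for y in (.014,-.014):
  for x in (0,.102):
    P=b0+x*up+y*ey-.018*n; print(P,'top',proj(d,P),'scene',proj(sc,P))
for y in (.09,-.09): P=b0+y*ey+.151*up; print('stopper end',proj(d,P),proj(sc,P))
for off in (.06,):
  P=b0+.055*up+(off+.064)*n+.012*up; print(P); go(P,Rt(yaw-90,24))
```

```text
t 3.48 pos [0.508  0.2553 0.1252] F [ 0.7  0.7 -2.3] M [-0.01 -0.   -0.01] open 0.0436 q [ 0.38  0.62  1.73 -0.    0.79  1.41]
cradle [ 0.5291429 -0.1496922  0.055    ]
[ 0.5373759  -0.13620818  0.03855618] top [389.98202532 269.9788049 ] scene [237.86683738 242.11145417]
[ 0.63035268 -0.14238369  0.08004332] top [392.38392159 232.59766225] scene [229.576308  257.9872136]
[ 0.53552023 -0.16414663  0.03855618] top [400.49666423 270.29216675] scene [226.06991629 241.67491137]
[ 0.62849701 -0.17032214  0.08004332] top [403.10205002 232.90594805] scene [216.94703529 257.50360094]
stopper end [364.85276381 214.4564837 ] [260.6630284  259.92724286]
stopper end [435.50019552 216.45447561] [176.22335959 256.68876891]
[ 0.53989142 -0.15040611  0.19553099]
travel [ 0.3644  0.1812 -0.0703] rot [23.26  7.26 34.22] len 0.413
```

apply_moves:
  deltas:
    - {"travel": [0,0,-0.03],"delta_rot": [0,0,0],"jaw": 255}
    - {"travel": [0,0,-0.06],"delta_rot": [0,0,0],"jaw": 255}
    - {"travel": [0,0,-0.09],"delta_rot": [0,0,0],"jaw": 255}
    - {"travel": [0,0,-0.12],"delta_rot": [0,0,0],"jaw": 255}
    - {"travel": [0,0,-0.14],"delta_rot": [0,0,0],"jaw": 255}
    - {"travel": [0,0,-0.15],"delta_rot": [0,0,0],"jaw": 255}
    - {"travel": [0,0,-0.15],"delta_rot": [0,0,0],"jaw": 255}
    - {"travel": [0,0,-0.15],"delta_rot": [0,0,0],"jaw": 255}
    - {"travel": [0,0,-0.15],"delta_rot": [0,0,0],"jaw": 255}
    - {"travel": [0,0,-0.15],"delta_rot": [0,0,0],"jaw": 255}

```text
time_s: 4.32
tool_pos: [0.5075, 0.2553, 0.2732]
tool_rot: [0.001, 0.87, -0.493, -0.001]
wrist_force: [0.2, -0.3, -2.2]
opening: 0.0433
```

```bash
cat >> h.py <<'E'
yaw=-3.8; a=np.radians(yaw); ex=np.array([np.cos(a),np.sin(a),0]); ey=np.array([-ex[1],ex[0],0]); n3=np.array([0,0,1.])
O=np.array([.590,-.154,0]); b0=O-.065*ex+.055*n3
c24,s24=np.cos(np.radians(24)),np.sin(np.radians(24)); up=c24*ex+s24*n3; n=-s24*ex+c24*n3
def slope(P): v=np.array(P)-b0; return np.array([v@up,v@ey,v@n]).round(4)
E
python3 - <<'E'
from h import *
st(); P=b0+.069*up+(.14+.065)*n; print(P); go(P,Rt(yaw-90,24))
E
```

```text
t 4.32 pos [0.5075 0.2553 0.2732] F [ 0.2 -0.3 -2.2] M [-0.06  0.01  0.04] open 0.0433 q [ 0.38  0.42  1.63 -0.    1.09  1.41]
[ 0.50484126 -0.14834376  0.27034165]
travel [0.3448 0.2098 0.0033] rot [23.41  7.25 34.23] len 0.404
```

apply_moves:
  deltas:
    - {"travel": [0.0345,0.021,0],"delta_rot": [2.34,0.73,3.42],"jaw": 255}
    - {"travel": [0.069,0.042,0],"delta_rot": [4.68,1.45,6.85],"jaw": 255}
    - {"travel": [0.1035,0.063,0],"delta_rot": [7.02,2.18,10.27],"jaw": 255}
    - {"travel": [0.138,0.084,0],"delta_rot": [9.36,2.9,13.7],"jaw": 255}
    - {"travel": [0.1725,0.105,0.001],"delta_rot": [11.7,3.63,17.1],"jaw": 255}
    - {"travel": [0.207,0.126,0.001],"delta_rot": [14.0,4.35,20.5],"jaw": 255}
    - {"travel": [0.2415,0.147,0.002],"delta_rot": [16.4,5.08,24.0],"jaw": 255}
    - {"travel": [0.276,0.168,0.002],"delta_rot": [18.7,5.8,27.4],"jaw": 255}
    - {"travel": [0.31,0.189,0.003],"delta_rot": [21.1,6.53,30.8],"jaw": 255}
    - {"travel": [0.345,0.21,0.003],"delta_rot": [23.4,7.25,34.2],"jaw": 255}

```text
time_s: 5.15
tool_pos: [0.5043, -0.1503, 0.2708]
tool_rot: [0.143, -0.667, 0.715, -0.152]
wrist_force: [1.5, 1.2, -1.8]
opening: 0.0432
```

apply_moves:
  deltas:
    - {"travel": [0,0,0],"delta_rot": [0,0,0],"jaw": 255}
    - {"travel": [0,0,0],"delta_rot": [0,0,0],"jaw": 255}
    - {"travel": [0,0,0],"delta_rot": [0,0,0],"jaw": 255}
    - {"travel": [0,0,0],"delta_rot": [0,0,0],"jaw": 255}
    - {"travel": [0,0,0.01],"delta_rot": [0,0,0],"jaw": 255}
    - {"travel": [0,0,0.02],"delta_rot": [0,0,0],"jaw": 255}
    - {"travel": [0,0,0.03],"delta_rot": [0,0,0],"jaw": 255}
    - {"travel": [0,0,0.04],"delta_rot": [0,0,0],"jaw": 255}
    - {"travel": [0,0,0.04],"delta_rot": [0,0,0],"jaw": 255}
    - {"travel": [0,0,0.04],"delta_rot": [0,0,0],"jaw": 255}

```text
time_s: 5.98
tool_pos: [0.5216, -0.1491, 0.2343]
tool_rot: [0.143, -0.669, 0.714, -0.151]
wrist_force: [-0.3, -0.5, -2.1]
opening: 0.0437
```

Run:
```python
from h import *
import pickle
s=st(); print('slope tcp',slope(s['tool_pos'])); P=b0+.069*up+(.10+.065)*n; go(P,Rt(yaw-90,24))
w=grab('wrist');t=grab('top');sc=grab('scene')
pickle.dump((w,t,sc),open('k2.pkl','wb'))
A=cv2.resize(np.array(sc['frame'])[190:310,120:320],(600,360),interpolation=cv2.INTER_CUBIC)
B=cv2.resize(np.array(w['frame']),(320,240)); C=np.array(t['frame'])[180:300,320:480]; C=cv2.resize(C,(320,240),interpolation=cv2.INTER_CUBIC)
cv2.imwrite('pics/k2.png',cv2.cvtColor(np.vstack([np.hstack([A,np.zeros((360,40,3),np.uint8)]),np.hstack([B,C])]),cv2.COLOR_RGB2BGR))
```

```text
t 5.98 pos [ 0.5216 -0.1491  0.2343] F [-0.3 -0.5 -2.1] M [0.07 0.31 0.05] open 0.0437 q [-0.41  0.32  1.94  0.3   0.5   0.99]
slope tcp [0.0696 0.0003 0.1653]
travel [0.0003 0.0006 0.0003] rot [-0.03  0.11  0.02] len 0.001
```

View pics/k2.png

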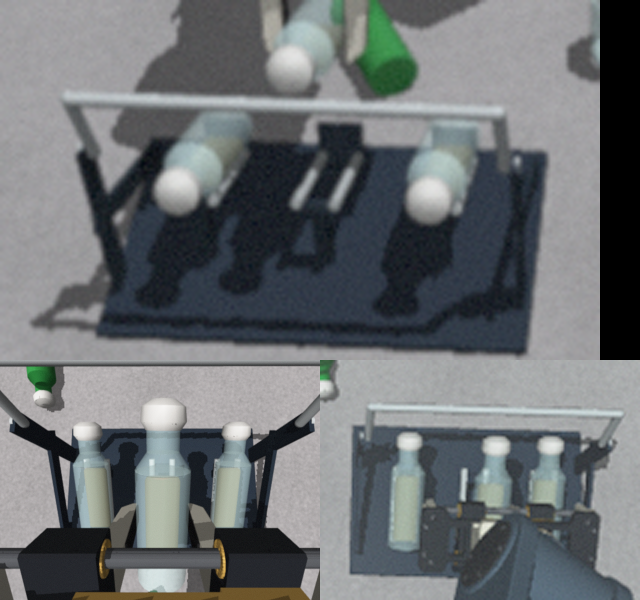

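The picture shows the held bottle above the empty cradle. In the wrist panel its axis is at u≈162, with the neighbour stoppers at u≈88 and 237, so it is centred. I'll measure this precisely before lowering.

Run:
```python
from h import *
import pickle
w,t,sc=pickle.load(open('k2.pkl','rb'))
def onslope(d,u,v,h):
    r=ray(d,u,v); return d['C']+r*((b0+h*n-d['C'])@n)/(r@n)
for nm,d,rois in (('w',w,[(140,70,210,110*1+10),(440,70,510,120)]),('sc',sc,[(165,235,200,265),(250,235,285,265)]),('t',t,[(350,212,380,228),(420,212,450,228)])):
    h=cv2.cvtColor(np.array(d['frame']),cv2.COLOR_RGB2HSV); out=[]
    for x0,y0,x1,y1 in rois:
        m=((h[...,2]>170)&(h[...,1]<22)).astype(np.uint8)[y0:y1,x0:x1]
        k,l,s,c=cv2.connectedComponentsWithStats(m); i=1+np.argmax(s[1:,4]); p=c[i]+[x0,y0]; P=onslope(d,*p,.005); out.append(slope(P)); print(nm,p.round(1),s[i],slope(P))
    print(' mid',(out[0]+out[1])/2,'yaw err',np.degrees((out[1]-out[0])[0]/(out[1]-out[0])[1]))
```

```text
w [174.7  94.5] [   0    0   70   50 3425] [0.1671 0.0871 0.005 ]
w [474.2  94.2] [   0    0   70   50 3149] [ 0.1673 -0.0855  0.005 ]
 mid [0.1672 0.0008 0.005 ] yaw err -0.06639140152153414
sc [179.4 250.2] [  8  10  14  11 117] [ 0.1334 -0.0883  0.005 ]
sc [263.4 253.3] [  7  13  13  11 117] [0.1328 0.0931 0.005 ]
 mid [0.1331 0.0024 0.005 ] yaw err -0.18951194987788747
t [364.  220.7] [ 9  5 11  9 79] [0.1397 0.0923 0.005 ]
t [434.9 222.7] [10  7 11  9 81] [ 0.1397 -0.0878  0.005 ]
 mid [0.1397  0.00225 0.005  ] yaw err -0.0
```

Both the top and scene views put the cradle about 2.3 mm towards +y, with no yaw error. I'll correct by -2 mm in tool x and lower to about 6 mm above seated.

apply_moves:
  deltas:
    - {"travel": [-0.002,0,0.02],"delta_rot": [0,0,0],"jaw": 255}
    - {"travel": [-0.002,0,0.04],"delta_rot": [0,0,0],"jaw": 255}
    - {"travel": [-0.002,0,0.055],"delta_rot": [0,0,0],"jaw": 255}
    - {"travel": [-0.002,0,0.07],"delta_rot": [0,0,0],"jaw": 255}
    - {"travel": [-0.002,0,0.08],"delta_rot": [0,0,0],"jaw": 255}
    - {"travel": [-0.002,0,0.085],"delta_rot": [0,0,0],"jaw": 255}
    - {"travel": [-0.002,0,0.09],"delta_rot": [0,0,0],"jaw": 255}
    - {"travel": [-0.002,0,0.092],"delta_rot": [0,0,0],"jaw": 255}
    - {"travel": [-0.002,0,0.092],"delta_rot": [0,0,0],"jaw": 255}
    - {"travel": [-0.002,0,0.092],"delta_rot": [0,0,0],"jaw": 255}

```text
time_s: 6.97
tool_pos: [0.5592, -0.1499, 0.1518]
tool_rot: [0.143, -0.668, 0.714, -0.152]
wrist_force: [0.2, 0.0, -1.3]
opening: 0.0431
```

apply_moves:
  deltas:
    - {"travel": [0,0.001,0],"delta_rot": [0,0,0],"jaw": 255}
    - {"travel": [0,0.002,0],"delta_rot": [0,0,0],"jaw": 255}
    - {"travel": [0,0.003,0],"delta_rot": [0,0,0],"jaw": 255}
    - {"travel": [0,0.004,0],"delta_rot": [0,0,0],"jaw": 255}
    - {"travel": [0,0.005,0],"delta_rot": [0,0,0],"jaw": 255}
    - {"travel": [0,0.006,0],"delta_rot": [0,0,0],"jaw": 255}
    - {"travel": [0,0.007,0],"delta_rot": [0,0,0],"jaw": 255}
    - {"travel": [0,0.008,0],"delta_rot": [0,0,0],"jaw": 255}
    - {"travel": [0,0.009,0],"delta_rot": [0,0,0],"jaw": 255}
    - {"travel": [0,0.01,0],"delta_rot": [0,0,0],"jaw": 255}

```text
time_s: 7.8
tool_pos: [0.55, -0.1492, 0.1472]
tool_rot: [0.143, -0.668, 0.714, -0.152]
wrist_force: [0.2, 0.1, -3.6]
opening: 0.0436
```

Run:
```python
from h import *
s=st(); print(slope(s['tool_pos']), slope(s['wrist_force']+b0)); go(b0+.0595*up+.002*ey+.073*n,Rt(yaw-90,24))
```

```text
t 7.8 pos [ 0.55   -0.1492  0.1472] F [ 0.2  0.1 -3.6] M [0.06 0.33 0.02] open 0.0436 q [-0.39  0.51  1.93  0.42  0.33  0.87]
[0.0601 0.0021 0.0742] [-1.3125  0.1137 -3.3353]
travel [0.0001 0.0006 0.0012] rot [-0.13  0.07  0.01] len 0.001
```

apply_moves:
  deltas:
    - {"travel": [0,0.0006,0],"delta_rot": [0,0,0],"jaw": 255}
    - {"travel": [0,0.0012,0],"delta_rot": [0,0,0],"jaw": 255}
    - {"travel": [0,0.0018,0],"delta_rot": [0,0,0],"jaw": 255}
    - {"travel": [0,0.0024,0],"delta_rot": [0,0,0],"jaw": 255}
    - {"travel": [0,0.003,0],"delta_rot": [0,0,0],"jaw": 255}
    - {"travel": [0,0.0036,0],"delta_rot": [0,0,0],"jaw": 255}
    - {"travel": [0,0.0042,0],"delta_rot": [0,0,0],"jaw": 255}
    - {"travel": [0,0.005,0],"delta_rot": [0,0,0],"jaw": 255}
    - {"travel": [0,0.005,0],"delta_rot": [0,0,0],"jaw": 255}
    - {"travel": [0,0.005,0],"delta_rot": [0,0,0],"jaw": 255}

```text
time_s: 8.63
tool_pos: [0.5455, -0.1489, 0.1452]
tool_rot: [0.143, -0.668, 0.714, -0.152]
wrist_force: [-0.2, -0.5, -1.6]
opening: 0.0434
```

Run:
```python
from h import *
s=st(); print(slope(s['tool_pos']), slope(s['wrist_force']+b0))
```

```text
t 8.63 pos [ 0.5455 -0.1489  0.1452] F [-0.2 -0.5 -1.6] M [0.05 0.32 0.07] open 0.0434 q [-0.39  0.51  1.94  0.43  0.32  0.85]
[0.0552 0.0021 0.0742] [-0.7951 -0.4943 -1.4228]
```

Still no contact, so I'll continue.

apply_moves:
  deltas:
    - {"travel": [0,0.0006,0],"delta_rot": [0,0,0],"jaw": 255}
    - {"travel": [0,0.0012,0],"delta_rot": [0,0,0],"jaw": 255}
    - {"travel": [0,0.0018,0],"delta_rot": [0,0,0],"jaw": 255}
    - {"travel": [0,0.0024,0],"delta_rot": [0,0,0],"jaw": 255}
    - {"travel": [0,0.003,0],"delta_rot": [0,0,0],"jaw": 255}
    - {"travel": [0,0.0036,0],"delta_rot": [0,0,0],"jaw": 255}
    - {"travel": [0,0.004,0],"delta_rot": [0,0,0],"jaw": 255}
    - {"travel": [0,0.004,0],"delta_rot": [0,0,0],"jaw": 255}
    - {"travel": [0,0.004,0],"delta_rot": [0,0,0],"jaw": 255}
    - {"travel": [0,0.004,0],"delta_rot": [0,0,0],"jaw": 255}

```text
time_s: 9.47
tool_pos: [0.5441, -0.149, 0.1454]
tool_rot: [0.145, -0.668, 0.714, -0.155]
wrist_force: [11.4, 5.0, 3.4]
opening: 0.0437
```

Run:
```python
from h import *
s=st(); print(slope(s['tool_pos']), slope(s['wrist_force']+b0))
```

```text
t 9.47 pos [ 0.5441 -0.149   0.1454] F [11.4  5.   3.4] M [ 0.91 -1.84  0.25] open 0.0437 q [-0.4   0.51  1.95  0.45  0.31  0.84]
[0.054  0.002  0.0749] [11.4775  5.7896 -1.3827]
```

Foot stop contact: 11 N uphill, at TCP slope x≈54 mm as expected. I'll ease off 2 mm and lower onto the rods.

apply_moves:
  deltas:
    - {"travel": [0,-0.001,0],"delta_rot": [0,0,0],"jaw": 255}
    - {"travel": [0,-0.002,0],"delta_rot": [0,0,0],"jaw": 255}
    - {"travel": [0,-0.002,0.001],"delta_rot": [0,0,0],"jaw": 255}
    - {"travel": [0,-0.002,0.002],"delta_rot": [0,0,0],"jaw": 255}
    - {"travel": [0,-0.002,0.003],"delta_rot": [0,0,0],"jaw": 255}
    - {"travel": [0,-0.002,0.004],"delta_rot": [0,0,0],"jaw": 255}
    - {"travel": [0,-0.002,0.005],"delta_rot": [0,0,0],"jaw": 255}
    - {"travel": [0,-0.002,0.005],"delta_rot": [0,0,0],"jaw": 255}
    - {"travel": [0,-0.002,0.005],"delta_rot": [0,0,0],"jaw": 255}
    - {"travel": [0,-0.002,0.005],"delta_rot": [0,0,0],"jaw": 255}

```text
time_s: 10.3
tool_pos: [0.5468, -0.1494, 0.1407]
tool_rot: [0.144, -0.668, 0.714, -0.154]
wrist_force: [5.6, 1.0, 5.5]
opening: 0.0436
```

Run:
```python
from h import *
s=st(); print(slope(s['tool_pos']), slope(s['wrist_force']+b0)); go(b0+.0535*up+.002*ey+.070*n,Rt(yaw-90,24))
```

```text
t 10.3 pos [ 0.5468 -0.1494  0.1407] F [5.6 1.  5.5] M [ 0.11 -0.99  0.07] open 0.0436 q [-0.39  0.52  1.94  0.45  0.31  0.84]
[0.0546 0.0017 0.0696] [7.3059 1.3812 2.743 ]
travel [-0.0003  0.0011 -0.0004] rot [-0.3  -0.    0.01] len 0.001
```

apply_moves:
  deltas:
    - {"travel": [0,0,0.0005],"delta_rot": [0,0,0],"jaw": 255}
    - {"travel": [0,0,0.001],"delta_rot": [0,0,0],"jaw": 255}
    - {"travel": [0,0,0.0015],"delta_rot": [0,0,0],"jaw": 255}
    - {"travel": [0,0,0.002],"delta_rot": [0,0,0],"jaw": 255}
    - {"travel": [0,0,0.002],"delta_rot": [0,0,0],"jaw": 255}
    - {"travel": [0,0,0.002],"delta_rot": [0,0,0],"jaw": 255}
    - {"travel": [0,0,0.002],"delta_rot": [0,0,0],"jaw": 255}
    - {"travel": [0,0,0.002],"delta_rot": [0,0,0],"jaw": 255}
    - {"travel": [0,0,0.002],"delta_rot": [0,0,0],"jaw": 255}
    - {"travel": [0,0,0.002],"delta_rot": [0,0,0],"jaw": 255}

```text
time_s: 11.13
tool_pos: [0.5471, -0.1495, 0.1391]
tool_rot: [0.144, -0.668, 0.714, -0.154]
wrist_force: [-2.2, -0.5, 13.4]
opening: 0.0432
```

Run:
```python
from h import *
s=st(); print(slope(s['tool_pos']), slope(s['wrist_force']+b0)); go(b0+.0535*up+.002*ey+.070*n,Rt(yaw-90,24))
```

```text
t 11.13 pos [ 0.5471 -0.1495  0.1391] F [-2.2 -0.5 13.4] M [ 0.01 -0.36  0.05] open 0.0432 q [-0.39  0.52  1.94  0.45  0.31  0.84]
[0.0543 0.0016 0.068 ] [ 3.4724 -0.6017 13.1201]
travel [-0.0004  0.0007 -0.002 ] rot [-0.28  0.    0.01] len 0.002
```

Seated: 13 N normal from the rods and 3.5 N from the stop. I'll add a slight downhill push, then open partway to stay clear of the neighbours.

apply_moves:
  deltas:
    - {"travel": [0,0.001,-0.0005],"delta_rot": [0,0,0],"jaw": 255}
    - {"travel": [0,0.0015,-0.001],"delta_rot": [0,0,0],"jaw": 255}
    - {"travel": [0,0.0015,-0.001],"delta_rot": [0,0,0],"jaw": 255}
    - {"travel": [0,0.0015,-0.001],"delta_rot": [0,0,0],"jaw": 255}
    - {"travel": [0,0.0015,-0.001],"delta_rot": [0,0,0],"jaw": 130}
    - {"travel": [0,0.0015,-0.001],"delta_rot": [0,0,0],"jaw": 120}
    - {"travel": [0,0.0015,-0.001],"delta_rot": [0,0,0],"jaw": 105}
    - {"travel": [0,0.0015,-0.001],"delta_rot": [0,0,0],"jaw": 100}
    - {"travel": [0,0.0015,-0.001],"delta_rot": [0,0,0],"jaw": 100}
    - {"travel": [0,0.0015,-0.001],"delta_rot": [0,0,0],"jaw": 100}

```text
time_s: 11.97
tool_pos: [0.5446, -0.1488, 0.1381]
tool_rot: [0.143, -0.668, 0.714, -0.152]
wrist_force: [-0.2, 0.5, -0.1]
opening: 0.0566
```

Run:
```python
from h import *
s=st(); print(slope(s['tool_pos']), slope(s['wrist_force']+b0))
```

```text
t 11.97 pos [ 0.5446 -0.1488  0.1381] F [-0.2  0.5 -0.1] M [ 0.05  0.22 -0.  ] open 0.0566 q [-0.4   0.52  1.94  0.46  0.31  0.83]
[0.0515 0.0022 0.0681] [-0.2344  0.5248 -0.0241]
```

Released cleanly, with no residual force. I'll retract and check the seating.

apply_moves:
  deltas:
    - {"travel": [0,0,-0.01],"delta_rot": [0,0,0],"jaw": 100}
    - {"travel": [0,0,-0.02],"delta_rot": [0,0,0],"jaw": 100}
    - {"travel": [0,0,-0.035],"delta_rot": [0,0,0],"jaw": 100}
    - {"travel": [0,0,-0.055],"delta_rot": [0,0,0],"jaw": 100}
    - {"travel": [0,0,-0.08],"delta_rot": [0,0,0],"jaw": 100}
    - {"travel": [0,0,-0.11],"delta_rot": [0,0,0],"jaw": 100}
    - {"travel": [0,0,-0.14],"delta_rot": [0,0,0],"jaw": 100}
    - {"travel": [0,0,-0.17],"delta_rot": [0,0,0],"jaw": 100}
    - {"travel": [0,0,-0.19],"delta_rot": [0,0,0],"jaw": 100}
    - {"travel": [0,0,-0.19],"delta_rot": [0,0,0],"jaw": 100}

```text
time_s: 12.8
tool_pos: [0.4667, -0.1442, 0.3163]
tool_rot: [0.144, -0.668, 0.713, -0.155]
wrist_force: [0.2, -0.8, 0.8]
opening: 0.0567
```

Run:
```python
from h import *
import pickle
s=st(); print('slope tcp',slope(s['tool_pos']))
w=grab('wrist');t=grab('top');sc=grab('scene')
pickle.dump((w,t,sc),open('k3.pkl','wb'))
A=cv2.resize(np.array(sc['frame'])[190:310,120:320],(600,360),interpolation=cv2.INTER_CUBIC)
B=cv2.resize(np.array(w['frame']),(320,240)); C=np.array(t['frame'])[180:300,320:480]; C=cv2.resize(C,(320,240),interpolation=cv2.INTER_CUBIC)
cv2.imwrite('pics/k3.png',cv2.cvtColor(np.vstack([np.hstack([A,np.zeros((360,40,3),np.uint8)]),np.hstack([B,C])]),cv2.COLOR_RGB2BGR))
h=cv2.cvtColor(np.array(sc['frame']),cv2.COLOR_RGB2HSV); m=((h[...,2]>170)&(h[...,1]<22)).astype(np.uint8); m[:236]=0;m[268:]=0;m[:,:160]=0;m[:,290:]=0
k,l,S,c=cv2.connectedComponentsWithStats(m)
for i in range(1,k):
  if S[i,4]>20: print('scene white',c[i].round(1),S[i])
hb=b0+.002*ey+.065*ex-.055*n3+.059*ex+.144*n3
for nm,d in (('t',t),('s',sc)):
  for th in (1.9,2.0,2.1,2.2,2.3):
    an=np.radians(204)-th; P=hb+.07*(np.cos(an)*ex+np.sin(an)*n3); print(nm,th,P.round(3),proj(d,P+.1*ey).round(1),proj(d,P-.1*ey).round(1))
```

```text
t 12.8 pos [ 0.4667 -0.1442  0.3163] F [ 0.2 -0.8  0.8] M [0.02 0.13 0.01] open 0.0567 q [-0.46  0.1   1.99  0.25  0.67  1.01]
slope tcp [0.0527 0.0016 0.2626]
scene white [179.5 250.3] [173 245  14  11 115]
scene white [220.9 251.7] [215 247  13  10 106]
scene white [263.4 253.2] [257 248  13  11 115]
t 1.9 [ 0.643 -0.155  0.214] [363.9 214. ] [450.2 216.5]
t 2.0 [ 0.65  -0.156  0.214] [364.  211.1] [450.1 213.5]
t 2.1 [ 0.657 -0.156  0.214] [364.  208.2] [450.  210.6]
t 2.2 [ 0.664 -0.157  0.212] [364.  205.5] [449.8 207.9]
t 2.3 [ 0.67  -0.157  0.211] [363.9 202.9] [449.5 205.3]
s 1.9 [ 0.643 -0.155  0.214] [264.5 217.9] [166.9 214.5]
s 2.0 [ 0.65  -0.156  0.214] [264.1 220.2] [166.1 216.7]
s 2.1 [ 0.657 -0.156  0.214] [263.7 222.6] [165.3 219.2]
s 2.2 [ 0.664 -0.157  0.212] [263.3 225.4] [164.6 221.9]
s 2.3 [ 0.67  -0.157  0.211] [263.  228.3] [163.9 224.8]
```

View pics/k3.png

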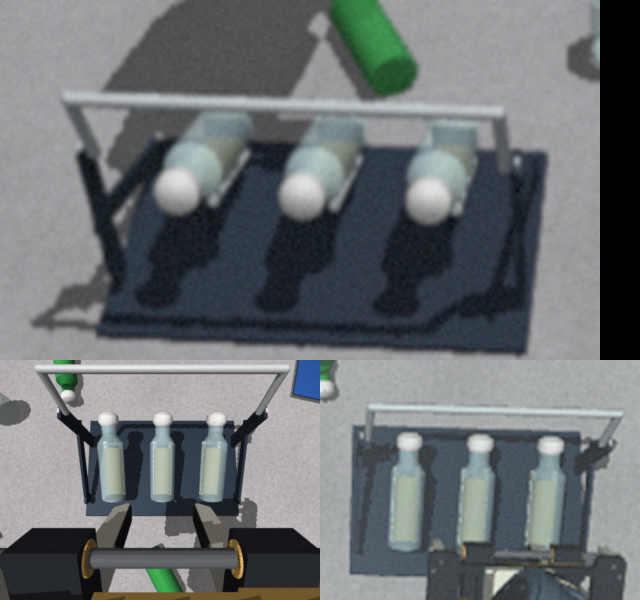

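The picture confirms seating. The three stoppers in the scene view are at (179.5,250.3), (220.9,251.7) and (263.4,253.2), so the middle one is collinear to 0.1 px along the slope. The bar fits θ≈2.2 rad at about (0.666,-0.157,0.212). I'll grip it between two bottles (rack y=+45 mm) and swing it over.

Run:
```python
from h import *
go([.669,-.112,.345],Rt(yaw))
```

```text
travel [-0.0452 -0.1957  0.0511] rot [-18.96 -18.89 -88.54] len 0.207
```

apply_moves:
  deltas:
    - {"travel": [-0.003,-0.015,-0.01],"delta_rot": [-1.42,-1.42,-6.64],"jaw": 60}
    - {"travel": [-0.007,-0.03,-0.01],"delta_rot": [-2.84,-2.83,-13.3],"jaw": 60}
    - {"travel": [-0.01,-0.045,0],"delta_rot": [-4.27,-4.25,-19.9],"jaw": 60}
    - {"travel": [-0.014,-0.06,0.005],"delta_rot": [-5.69,-5.67,-26.6],"jaw": 60}
    - {"travel": [-0.017,-0.075,0.01],"delta_rot": [-7.11,-7.08,-33.2],"jaw": 60}
    - {"travel": [-0.02,-0.09,0.015],"delta_rot": [-8.53,-8.5,-39.8],"jaw": 60}
    - {"travel": [-0.024,-0.105,0.02],"delta_rot": [-9.95,-9.92,-46.5],"jaw": 60}
    - {"travel": [-0.028,-0.12,0.025],"delta_rot": [-11.4,-11.3,-53.1],"jaw": 60}
    - {"travel": [-0.031,-0.135,0.03],"delta_rot": [-12.8,-12.7,-59.8],"jaw": 60}
    - {"travel": [-0.034,-0.147,0.035],"delta_rot": [-14.2,-14.2,-66.4],"jaw": 60}

```text
time_s: 13.78
tool_pos: [0.6186, -0.1195, 0.3381]
tool_rot: [-0.04, 0.974, -0.221, 0.04]
wrist_force: [-0.0, 1.0, -0.3]
opening: 0.0714
```

Run:
```python
from h import *
st();go([.669,-.112,.345],Rt(yaw))
```

```text
t 13.78 pos [ 0.6186 -0.1195  0.3381] F [-0.   1.  -0.3] M [-0.09  0.03  0.04] open 0.0714 q [-0.29  0.44  1.44  0.09  1.19  0.13]
travel [ 0.0424 -0.0289 -0.0016] rot [ -4.73  -4.5  -21.79] len 0.051
```

apply_moves:
  deltas:
    - {"travel": [0.01,-0.007,-0.0016],"delta_rot": [-1.18,-1.12,-5.45],"jaw": 60}
    - {"travel": [0.021,-0.014,-0.0016],"delta_rot": [-2.36,-2.25,-10.9],"jaw": 60}
    - {"travel": [0.032,-0.022,-0.0016],"delta_rot": [-3.55,-3.38,-16.3],"jaw": 60}
    - {"travel": [0.0424,-0.0289,-0.0016],"delta_rot": [-4.73,-4.5,-21.8],"jaw": 60}
    - {"travel": [0.0424,-0.0289,-0.0016],"delta_rot": [-4.73,-4.5,-21.8],"jaw": 60}
    - {"travel": [0.0424,-0.0289,-0.0016],"delta_rot": [-4.73,-4.5,-21.8],"jaw": 60}
    - {"travel": [0.0424,-0.0289,-0.0016],"delta_rot": [-4.73,-4.5,-21.8],"jaw": 60}
    - {"travel": [0.0424,-0.0289,-0.0016],"delta_rot": [-4.73,-4.5,-21.8],"jaw": 60}
    - {"travel": [0.0424,-0.0289,-0.0016],"delta_rot": [-4.73,-4.5,-21.8],"jaw": 60}
    - {"travel": [0.0424,-0.0289,-0.0016],"delta_rot": [-4.73,-4.5,-21.8],"jaw": 60}

```text
time_s: 14.62
tool_pos: [0.6676, -0.1128, 0.3472]
tool_rot: [-0.0, 0.999, -0.037, 0.002]
wrist_force: [-0.4, 0.4, 0.7]
opening: 0.0709
```

Run:
```python
from h import *
st();go([.669,-.112,.277],Rt(yaw)); w=grab('wrist'); save(w,'w4.png')
P=np.array([.669,-.112,.212]); print(proj(w,P),proj(w,P+.05*ey),proj(w,P-.05*ey))
```

```text
t 14.62 pos [ 0.6676 -0.1128  0.3472] F [-0.4  0.4  0.7] M [-0.06 -0.07 -0.  ] open 0.0709 q [-0.24  0.55  1.23  0.    1.35 -0.16]
travel [ 0.001  -0.0009  0.0702] rot [-0.04 -0.22 -0.39] len 0.07
[323.96640862 265.33843476] [323.28702519 179.69404279] [324.56678626 341.02320284]
```

View pics/w4.png

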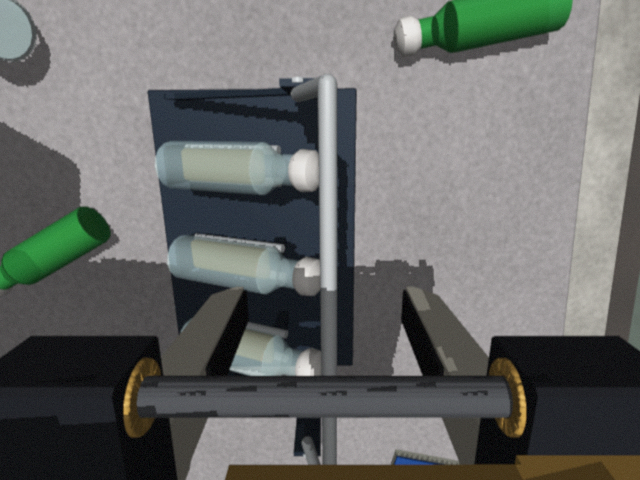

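The bar is at u≈328 (predicted 324), well centred between the open fingers. I'll descend and grip it.

apply_moves:
  deltas:
    - {"travel": [0.002,0,0.02],"delta_rot": [0,0,0],"jaw": 60}
    - {"travel": [0.002,0,0.04],"delta_rot": [0,0,0],"jaw": 60}
    - {"travel": [0.002,0,0.055],"delta_rot": [0,0,0],"jaw": 60}
    - {"travel": [0.002,0,0.065],"delta_rot": [0,0,0],"jaw": 60}
    - {"travel": [0.002,0,0.069],"delta_rot": [0,0,0],"jaw": 60}
    - {"travel": [0.002,0,0.069],"delta_rot": [0,0,0],"jaw": 60}
    - {"travel": [0.002,0,0.069],"delta_rot": [0,0,0],"jaw": 255}
    - {"travel": [0.002,0,0.069],"delta_rot": [0,0,0],"jaw": 255}
    - {"travel": [0.002,0,0.069],"delta_rot": [0,0,0],"jaw": 255}
    - {"travel": [0.002,0,0.069],"delta_rot": [0,0,0],"jaw": 255}
  newtons: 15

```text
time_s: 15.5
tool_pos: [0.6704, -0.1128, 0.2787]
tool_rot: [-0.0, 0.999, -0.036, 0.002]
wrist_force: [-0.2, 0.1, -0.0]
opening: 0.0491
```

apply_moves:
  deltas:
    - {"travel": [0,0,0],"delta_rot": [0,0,0],"jaw": 255}
    - {"travel": [0,0,0],"delta_rot": [0,0,0],"jaw": 255}
    - {"travel": [0,0,0],"delta_rot": [0,0,0],"jaw": 255}
    - {"travel": [0,0,0],"delta_rot": [0,0,0],"jaw": 255}
    - {"travel": [0,0,0],"delta_rot": [0,0,0],"jaw": 255}
    - {"travel": [0,0,0],"delta_rot": [0,0,0],"jaw": 255}
    - {"travel": [0,0,0],"delta_rot": [0,0,0],"jaw": 255}
    - {"travel": [0,0,0],"delta_rot": [0,0,0],"jaw": 255}
    - {"travel": [0,0,0],"delta_rot": [0,0,0],"jaw": 255}
    - {"travel": [0,0,0],"delta_rot": [0,0,0],"jaw": 255}

```text
time_s: 16.33
tool_pos: [0.6702, -0.1127, 0.278]
tool_rot: [-0.0, 0.999, -0.036, 0.002]
wrist_force: [-0.1, -0.7, -0.3]
opening: 0.0092
```

Run:
```python
from h import *
s=st(); w,x,y,z=s['tool_rot']; R0=Rn.from_quat([x,y,z,w])
g=s['tool_pos']+R0.apply([0,0,.065]); hb=b0+.002*ey+.124*ex+.089*n3
v=g-hb; print('bar rel hinge',v@ex,v@n3,'r',np.hypot(v@ex,v@n3),'ang',np.radians(204)-np.arctan2(v@n3,v@ex))
th0=np.radians(204)-np.arctan2(v@n3,v@ex)
P0=hb+(v@ey)*ey
st_=.07*np.array([np.cos(np.radians(204)-th0),np.sin(np.radians(204)-th0)])
for th in np.r_[np.linspace(th0,0,21)]:
    an=np.radians(204)-th; D=.07*np.array([np.cos(an),np.sin(an)])-st_; W=D[0]*ex+D[1]*n3
    print(round(th,2),R0.inv().apply(W).round(3))
```

```text
t 16.33 pos [ 0.6702 -0.1127  0.278 ] F [-0.1 -0.7 -0.3] M [-0.06 -0.06  0.06] open 0.0092 q [-0.24  0.61  1.31  0.    1.22 -0.16]
bar rel hinge 0.018530757212020903 0.06898334666640221 r 0.07142892327445438 ang 2.252106594836815
2.25 [0. 0. 0.]
2.14 [-0.008  0.    -0.002]
2.03 [-0.016  0.    -0.002]
1.91 [-0.023  0.    -0.002]
1.8 [-0.031  0.    -0.001]
1.69 [-0.039  0.     0.001]
1.58 [-0.046  0.     0.003]
1.46 [-0.053  0.     0.007]
1.35 [-0.06   0.     0.011]
1.24 [-0.066  0.     0.016]
1.13 [-0.071  0.     0.022]
1.01 [-0.076  0.     0.028]
0.9 [-0.08   0.     0.035]
0.79 [-0.084  0.     0.042]
0.68 [-0.086  0.001  0.05 ]
0.56 [-0.088  0.001  0.057]
0.45 [-0.088  0.001  0.065]
0.34 [-0.088  0.001  0.073]
0.23 [-0.087  0.001  0.081]
0.11 [-0.085  0.001  0.088]
0.0 [-0.082  0.001  0.096]
```

The bar is gripped (opening 9 mm, radius to the hinge 71 mm, θ≈2.25). I'll follow the arc.

apply_moves:
  deltas:
    - {"travel": [-0.008,0,-0.002],"delta_rot": [0,0,0],"jaw": 255}
    - {"travel": [-0.016,0,-0.002],"delta_rot": [0,0,0],"jaw": 255}
    - {"travel": [-0.023,0,-0.002],"delta_rot": [0,0,0],"jaw": 255}
    - {"travel": [-0.031,0,-0.001],"delta_rot": [0,0,0],"jaw": 255}
    - {"travel": [-0.039,0,0.001],"delta_rot": [0,0,0],"jaw": 255}
    - {"travel": [-0.046,0,0.003],"delta_rot": [0,0,0],"jaw": 255}
    - {"travel": [-0.053,0,0.007],"delta_rot": [0,0,0],"jaw": 255}
    - {"travel": [-0.06,0,0.011],"delta_rot": [0,0,0],"jaw": 255}
    - {"travel": [-0.066,0,0.016],"delta_rot": [0,0,0],"jaw": 255}
    - {"travel": [-0.071,0,0.022],"delta_rot": [0,0,0],"jaw": 255}

```text
time_s: 17.17
tool_pos: [0.5984, -0.1075, 0.2554]
tool_rot: [-0.0, 0.999, -0.036, 0.001]
wrist_force: [-2.5, 0.2, 6.4]
opening: 0.0093
```

Run:
```python
from h import *
s=st()
```

```text
t 17.17 pos [ 0.5984 -0.1075  0.2554] F [-2.5  0.2  6.4] M [-0.06  0.32  0.05] open 0.0093 q [-0.25  0.5   1.54  0.    1.09 -0.18]
```

apply_moves:
  deltas:
    - {"travel": [-0.005,0,0.006],"delta_rot": [0,0,0],"jaw": 255}
    - {"travel": [-0.009,0,0.013],"delta_rot": [0,0,0],"jaw": 255}
    - {"travel": [-0.013,0,0.02],"delta_rot": [0,0,0],"jaw": 255}
    - {"travel": [-0.015,0,0.028],"delta_rot": [0,0,0],"jaw": 255}
    - {"travel": [-0.017,0,0.035],"delta_rot": [0,0,0],"jaw": 255}
    - {"travel": [-0.017,0,0.043],"delta_rot": [0,0,0],"jaw": 255}
    - {"travel": [-0.017,0,0.051],"delta_rot": [0,0,0],"jaw": 255}
    - {"travel": [-0.016,0,0.059],"delta_rot": [0,0,0],"jaw": 255}
    - {"travel": [-0.014,0,0.066],"delta_rot": [0,0,0],"jaw": 255}
    - {"travel": [-0.012,0,0.072],"delta_rot": [0,0,0],"jaw": 255}

```text
time_s: 18.0
tool_pos: [0.586, -0.1066, 0.1814]
tool_rot: [-0.001, 0.999, -0.036, -0.001]
wrist_force: [-7.6, -0.8, 0.1]
opening: 0.009
```

Run:
```python
from h import *
s=st(); w,x,y,z=s['tool_rot']; R0=Rn.from_quat([x,y,z,w])
g=s['tool_pos']+R0.apply([0,0,.065]); hb=b0+.002*ey+.124*ex+.089*n3
v=g-hb; print('r',np.hypot(v@ex,v@n3),'ang',(np.radians(204)-np.arctan2(v@n3,v@ex))%6.283)
```

```text
t 18.0 pos [ 0.586  -0.1066  0.1814] F [-7.6 -0.8  0.1] M [-0.28  1.11  0.02] open 0.009 q [-0.26  0.58  1.63  0.    0.94 -0.19]
r 0.071781061493367 ang 0.024357392475679696
```

apply_moves:
  deltas:
    - {"travel": [0.001,0,0.002],"delta_rot": [0,0,0],"jaw": 255}
    - {"travel": [0.002,0,0.004],"delta_rot": [0,0,0],"jaw": 255}
    - {"travel": [0.002,0,0.006],"delta_rot": [0,0,0],"jaw": 255}
    - {"travel": [0.002,0,0.006],"delta_rot": [0,0,0],"jaw": 255}
    - {"travel": [0.002,0,0.006],"delta_rot": [0,0,0],"jaw": 255}
    - {"travel": [0.002,0,0.006],"delta_rot": [0,0,0],"jaw": 255}
    - {"travel": [0.002,0,0.006],"delta_rot": [0,0,0],"jaw": 255}
    - {"travel": [0.002,0,0.006],"delta_rot": [0,0,0],"jaw": 255}
    - {"travel": [0.002,0,0.006],"delta_rot": [0,0,0],"jaw": 255}
    - {"travel": [0.002,0,0.006],"delta_rot": [0,0,0],"jaw": 255}

```text
time_s: 18.83
tool_pos: [0.5879, -0.1067, 0.1762]
tool_rot: [-0.001, 0.999, -0.036, -0.001]
wrist_force: [-12.1, -0.8, 5.3]
opening: 0.0096
```

```bash
python3 -c "
from h import *
st()"
```

```text
t 18.83 pos [ 0.5879 -0.1067  0.1762] F [-12.1  -0.8   5.3] M [-0.2   1.69  0.04] open 0.0096 q [-0.26  0.59  1.63  0.    0.93 -0.19]
```

At the stop, with the bar sliding in the pads. I'll release, rise, and then press from above with closed tips.

apply_moves:
  deltas:
    - {"travel": [-0.002,0,0],"delta_rot": [0,0,0],"jaw": 200}
    - {"travel": [-0.002,0,0],"delta_rot": [0,0,0],"jaw": 150}
    - {"travel": [-0.002,0,0],"delta_rot": [0,0,0],"jaw": 150}
    - {"travel": [-0.002,0,0],"delta_rot": [0,0,0],"jaw": 150}
    - {"travel": [-0.002,0,-0.01],"delta_rot": [0,0,0],"jaw": 150}
    - {"travel": [-0.002,0,-0.025],"delta_rot": [0,0,0],"jaw": 150}
    - {"travel": [-0.002,0,-0.04],"delta_rot": [0,0,0],"jaw": 150}
    - {"travel": [-0.002,0,-0.06],"delta_rot": [0,0,0],"jaw": 150}
    - {"travel": [-0.002,0,-0.08],"delta_rot": [0,0,0],"jaw": 150}
    - {"travel": [-0.002,0,-0.08],"delta_rot": [0,0,0],"jaw": 255}

```text
time_s: 19.67
tool_pos: [0.5889, -0.107, 0.2623]
tool_rot: [0.0, 0.999, -0.036, 0.005]
wrist_force: [0.8, 0.5, 0.4]
opening: 0.0349
```

Run:
```python
from h import *
import pickle
st(); w,t,sc=[grab(k) for k in('wrist','top','scene')]
A=cv2.resize(np.array(sc['frame'])[190:310,120:320],(600,360),interpolation=cv2.INTER_CUBIC)
B=cv2.resize(np.array(w['frame']),(320,240)); C=np.array(t['frame'])[180:300,320:480]; C=cv2.resize(C,(320,240),interpolation=cv2.INTER_CUBIC)
cv2.imwrite('pics/k5.png',cv2.cvtColor(np.vstack([np.hstack([A,np.zeros((360,40,3),np.uint8)]),np.hstack([B,C])]),cv2.COLOR_RGB2BGR))
bb=b0+.002*ey+.08*up+.031*n
print('bar down',bb); print([proj(d,bb+k*ey).round(1) for d in (w,t,sc) for k in (.145,.045,-.145)])
go(bb+.045*ey+.098*n3,Rt(yaw))
```

```text
t 19.67 pos [ 0.5889 -0.107   0.2623] F [0.8 0.5 0.4] M [-0.06 -0.07 -0.01] open 0.0349 q [-0.26  0.48  1.57  0.    1.09 -0.19]
bar down [ 0.5856173  -0.15170449  0.11585884]
[array([318.2,  85.2]), array([319.9, 259.9]), array([322.2, 498.8]), array([342. , 245.2]), array([381.7, 246.4]), array([457.5, 248.6]), array([291. , 234.6]), array([245.8, 232.9]), array([160.8, 229.8])]
travel [0.0011 0.0001 0.0436] rot [-0.04 -0.2  -0.32] len 0.044
```

View pics/k5.png

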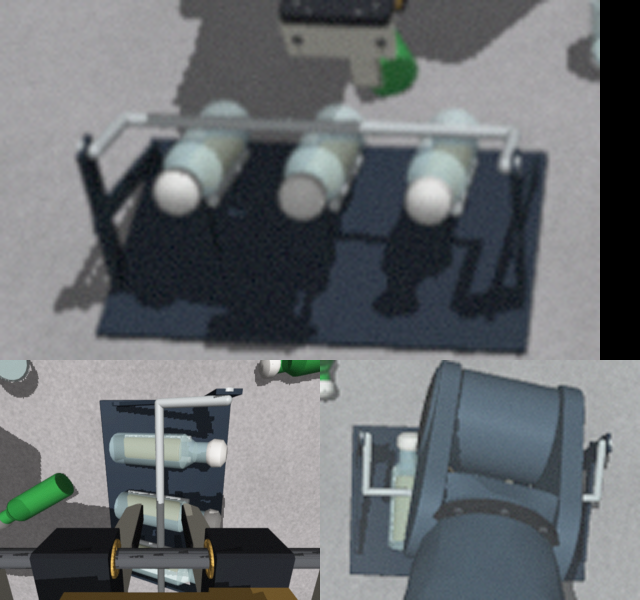

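The bar lies across the bottles. In the scene view its ends are at about (162,229) and (293,234), against a fully-down prediction of (161,230) and (291,235). I'll press gently from above with closed tips to verify the stop.

apply_moves:
  deltas:
    - {"travel": [0,0,0.01],"delta_rot": [0,0,0],"jaw": 255}
    - {"travel": [0,0,0.02],"delta_rot": [0,0,0],"jaw": 255}
    - {"travel": [0,0,0.03],"delta_rot": [0,0,0],"jaw": 255}
    - {"travel": [0,0,0.04],"delta_rot": [0,0,0],"jaw": 255}
    - {"travel": [0,0,0.05],"delta_rot": [0,0,0],"jaw": 255}
    - {"travel": [0,0,0.053],"delta_rot": [0,0,0],"jaw": 255}
    - {"travel": [0,0,0.055],"delta_rot": [0,0,0],"jaw": 255}
    - {"travel": [0,0,0.056],"delta_rot": [0,0,0],"jaw": 255}
    - {"travel": [0,0,0.057],"delta_rot": [0,0,0],"jaw": 255}
    - {"travel": [0,0,0.058],"delta_rot": [0,0,0],"jaw": 255}

```text
time_s: 20.65
tool_pos: [0.5877, -0.1067, 0.2039]
tool_rot: [-0.0, 0.999, -0.036, 0.002]
wrist_force: [-25.3, 4.5, 60.0]
opening: 0.0006
```

```bash
python3 -c "
from h import *
st()"
```

```text
t 20.65 pos [ 0.5877 -0.1067  0.2039] F [-25.3   4.5  60. ] M [1.01 4.63 0.  ] open 0.0006 q [-0.26  0.55  1.61  0.    0.98 -0.19]
```

A hard stop at tip height 0.120 m, against 0.121 m expected fully down. The 60 N was more than intended, so I'm backing off now.

apply_moves:
  deltas:
    - {"travel": [0,0,-0.003],"delta_rot": [0,0,0],"jaw": 255}
    - {"travel": [0,0,-0.01],"delta_rot": [0,0,0],"jaw": 255}
    - {"travel": [0,0,-0.03],"delta_rot": [0,0,0],"jaw": 255}
    - {"travel": [0,0,-0.06],"delta_rot": [0,0,0],"jaw": 255}
    - {"travel": [0,0,-0.09],"delta_rot": [0,0,0],"jaw": 255}
    - {"travel": [0,0,-0.12],"delta_rot": [0,0,0],"jaw": 255}
    - {"travel": [-0.04,0,-0.14],"delta_rot": [0,0,0],"jaw": 255}
    - {"travel": [-0.08,0,-0.15],"delta_rot": [0,0,0],"jaw": 255}
    - {"travel": [-0.12,0,-0.15],"delta_rot": [0,0,0],"jaw": 255}
    - {"travel": [-0.15,0,-0.15],"delta_rot": [0,0,0],"jaw": 255}

```text
time_s: 21.48
tool_pos: [0.4352, -0.0956, 0.3489]
tool_rot: [-0.0, 0.999, -0.036, 0.002]
wrist_force: [-0.1, -1.0, 0.4]
opening: 0.0005
```

apply_moves:
  deltas:
    - {"travel": [-0.02,-0.04,0],"delta_rot": [0,0,0],"jaw": 255}
    - {"travel": [-0.03,-0.08,0],"delta_rot": [0,0,0],"jaw": 255}
    - {"travel": [-0.04,-0.12,0],"delta_rot": [0,0,0],"jaw": 255}
    - {"travel": [-0.05,-0.16,0],"delta_rot": [0,0,0],"jaw": 255}
    - {"travel": [-0.05,-0.2,0],"delta_rot": [0,0,0],"jaw": 255}
    - {"travel": [-0.05,-0.23,0],"delta_rot": [0,0,0],"jaw": 255}
    - {"travel": [-0.05,-0.25,0],"delta_rot": [0,0,0],"jaw": 255}
    - {"travel": [-0.05,-0.25,0],"delta_rot": [0,0,0],"jaw": 255}
    - {"travel": [-0.05,-0.25,0],"delta_rot": [0,0,0],"jaw": 255}
    - {"travel": [-0.05,-0.25,0],"delta_rot": [0,0,0],"jaw": 255}

```text
time_s: 22.32
tool_pos: [0.4056, 0.1565, 0.3487]
tool_rot: [-0.0, 0.999, -0.036, 0.001]
wrist_force: [-0.1, -0.5, -0.2]
opening: 0.0009
```

Run:
```python
from h import *
st(); t,sc=[grab(k) for k in('top','scene')]
A=cv2.resize(np.array(sc['frame'])[190:310,120:320],(600,360),interpolation=cv2.INTER_CUBIC)
C=np.array(t['frame'])[160:340,200:480]; C=cv2.resize(C,(373,240),interpolation=cv2.INTER_CUBIC)
im=np.zeros((600,600,3),np.uint8); im[:360]=A; im[360:,:373]=C
cv2.imwrite('pics/k6.png',cv2.cvtColor(im,cv2.COLOR_RGB2BGR))
h=cv2.cvtColor(np.array(sc['frame']),cv2.COLOR_RGB2HSV); m=((h[...,2]>170)&(h[...,1]<22)).astype(np.uint8); m[:240]=0;m[268:]=0;m[:,:160]=0;m[:,290:]=0
k,l,S,c=cv2.connectedComponentsWithStats(m)
for i in range(1,k):
  if S[i,4]>20: print('scene white',c[i].round(1),S[i])
```

```text
t 22.32 pos [0.4056 0.1565 0.3487] F [-0.1 -0.5 -0.2] M [-0.04 -0.06 -0.04] open 0.0009 q [ 0.26  0.08  1.87 -0.    1.18  0.33]
scene white [179.3 250. ] [173 245  13  11 107]
scene white [221.2 251.7] [215 247  13  10 105]
scene white [263.3 253.2] [257 248  13  11 108]
```

View pics/k6.png

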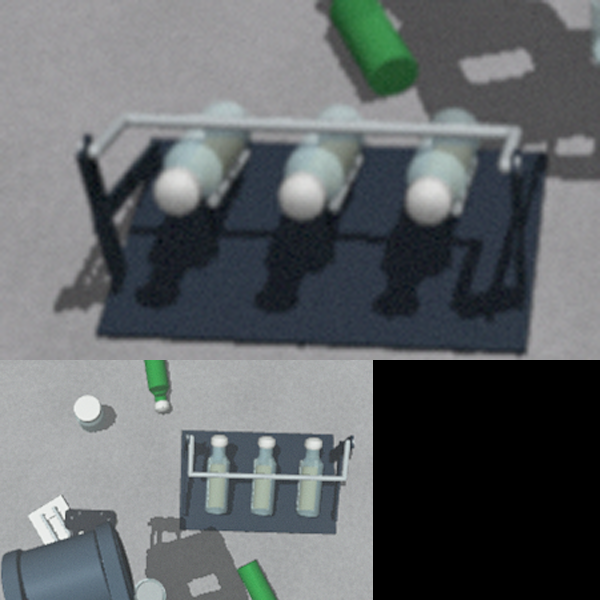

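The final picture shows all three bottles in line, with stoppers at scene (179.3,250.0), (221.2,251.7) and (263.3,253.2). The keeper bar is across them, and the jar and beaker are in place. The arm is clear, so I'm handing in.

```bash
python3 -c "
from h import *
print(bot.sign_off())"
```

```text
the job is handed in; nothing more can be done
None
```

The bottle is lying in the middle cradle with its stopper uphill, and the keeper bar is fully down across all three bottles. I handed the job in at about 22.4 s, with the arm clear of everything.

**How it went:**
- I gripped the bottle on the rest and slid it downhill until its base met the foot stop, at about 11 N.
- I then lowered it until the rods pushed back with about 13 N and only then let go.
- I gripped the keeper bar between two bottles, swung it over along its arc and released it. A final press from above with closed fingertips confirmed it was at its stop.

**Last checks:**
- **Seating:** the three stoppers line up in the scene view, the middle one to about 0.1 px along the slope.
- **Bar:** its ends appear within about 2 px of where they should be when fully down. The top of the bar measured 0.120 m high, against 0.121 m expected.
- **Other objects:** the neighbours' stoppers moved no more than 0.3 px, and the jar and beaker look undisturbed.

**What disagreed or went off plan:**
- My first estimate of the rack was off by about 4 mm in x and 2 mm in y. I corrected it before setting the bottle down.
- The final press on the bar reached 60 N in z, about 65 N in all at the wrist, which is more than I meant. It was through the fingertips and below the 120 N wrist limit. I took the 40 N limit to apply only to the arm and the gripper's body, but I can't confirm that.

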